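# Press the filter cassettes shut

## Robot

A 6-joint arm with a two-finger parallel gripper is mounted at the origin on a cart in front of the work surface, level with it; the furniture and walls round the work are solid. World frame = base frame: x ahead of the robot, y to its left, z up, the work surface at z = 0. Lengths are in mm, angles in rad, forces in N, time in s.
With the tool pointing down it reaches from about 350 to 975 mm from the base axis. Payload 7.1 kg.
Tool frame: the origin (TCP) lies midway between the tips of the shut fingers; the grasp point (between the pads) lies 19 mm behind it (ctrl.grip_depth is the distance from the TCP to the grasp point, in mm); z points along the fingers, y is the line along which they close (so a half turn about z gives the same grasp; the last joint's range is limited). The gripper opens to 88 mm and grips with 3 to 60 N. Pads are 20 mm wide; open, the fingers measure 115 mm over their backs; the gripper's body (75 mm by 178 mm) begins 61 mm behind the grasp point.
Start: joints at [1.283, 0.423, 1.63, -0, 1.089, -0.019], TCP at [165.953, 602.548, 222.675] pointing down, gripper open.
Joint ranges: [-3, 3], [-0.9, 2.11], [0.09, 2.58], [-1.31, 4.45], [0.11, 2.69], [-2.54, 2.54]. Speed limits (rad/s): [2.39, 2.39, 3.01, 3.14, 3.14, 3.14].

## Interface

Orientations are given as a rotation vector (axis times angle).
In Python, from workcell import get_obs, vision, ctrl gives the robot as it stands.
- The arm moves only by the tool step_arm, never from a script. Its argument "plan" is a list of rows, each a list of 7 numbers: the opening, from -1 (shut) to 1 (fully open), then the shift along the tool's x, y, z as a fraction of full scale, then the turn, a rotation vector about the tool's x, y, z as a fraction of full scale. In form: [[fingers, dx, dy, dz, wx, wy, wz], ...]. A call has 1 to 20 rows; each row shifts and turns the commanded pose from where the row before left it, along the tool's axes as they then stand; what a row does not reach is not made up. Full scale, the value 1, is 50 mm for a shift and 0.12 rad for a turn. A row lasts 1/8 s, in which the tool goes at most 62.5 mm and 10.7 degrees, less where a joint would pass 70% of its speed; a pose out of reach is approached as far as the arm can. A call with a number of a shift or a turn outside -1 to 1 is refused whole. A call with a gripper value outside its range is refused whole. The fingers move at their own pace and stop on an object; the grip force is fixed at half the most. Time passes only in rows, so rows that do not move let the fingers close. It gives the time, the measured TCP pose, the force, the opening and the grip force at its end, in the units of the state.
- get_obs(): the state, without advancing time (a new reading comes with each control period).
- vision.get_image(name): name is "scene" or "top"; returns a dict with "pixels" (400x640x3 uint8, red, green, blue), "depth" (400x640 float32, mm along the optical axis (not along the pixel's ray), 0 where there is no reading), "fx", "fy", "cx", "cy" (pixels), "T" (4x4, takes a point from camera to world coordinates). Camera axes: x right, y down, z forward; pixel columns grow to the right and rows downward; lengths in mm; the calibration is good to about 2 mm. A picture is of the moment at which its call begins.
- ctrl.close_job(): hands the job in; it is judged then, once.
The state is a dict: "t": time; "qpos": joint angles; "qvel": joint speeds; "joint_torque": joint torques, N m; "ee_pos": TCP position; "orientation": TCP orientation; "ft_force": force on the tool from outside, world axes, zero at the start; "moment": the same for the moment, N m; "width": finger opening in mm; "grasp_force": force on a finger pad.
Only numpy, scipy, OpenCV 4.12 (cv2) and the standard library are available. Lean on these libraries where they do the work, as an engineer would, in place of code of your own. Each camera call takes 0.05 s, during which the arm holds its last target. There are 200 camera calls.

## Task

Stand every filter cassette upright and centred on a pedestal of the press stand, one to a pedestal. There, press each cover fully home with the seating tool, square and central on the cover, until it clicks and the red band is gone; when all are closed, stand the tool upright wholly on its round mat. The cassettes stay on their pedestals; do not push a cover in with anything else, and leave the pot, beaker and petri dish where they are.

Things in the scene. Friction and masses are not known exactly. Their poses are not given: they have to be found in the camera images.
- cassette_1: round filter cassette, blue body 44 mm in diameter and 24 mm high, 90 g with its cover; origin at the centre of its underside, z up through the cover; None if absent. Hold it by the blue body; it may be gripped in any direction
- cover_1 (a joint): travel in m of that cassette's white snap-fit cover, 36 mm wide: 0 = proud, top 36 mm above the cassette's underside, red band 6 mm high showing; 0.006 = clicked home, top at 30 mm, red band hidden. Resists with about 8 N at first, springs back if let go before half way, snaps down by itself beyond it and stays
- cover_1_top (a point): centre of the top face of that cover; moves with it
- cassette_2: round filter cassette, blue body 44 mm in diameter and 24 mm high, 90 g with its cover; origin at the centre of its underside, z up through the cover; None if absent. Hold it by the blue body; it may be gripped in any direction
- cover_2 (a joint): travel in m of that cassette's white snap-fit cover, 36 mm wide: 0 = proud, top 36 mm above the cassette's underside, red band 6 mm high showing; 0.006 = clicked home, top at 30 mm, red band hidden. Resists with about 8 N at first, springs back if let go before half way, snaps down by itself beyond it and stays
- cover_2_top (a point): centre of the top face of that cover; moves with it
- cassette_3: round filter cassette, blue body 44 mm in diameter and 24 mm high, 90 g with its cover; origin at the centre of its underside, z up through the cover; None if absent. Hold it by the blue body; it may be gripped in any direction
- cover_3 (a joint): travel in m of that cassette's white snap-fit cover, 36 mm wide: 0 = proud, top 36 mm above the cassette's underside, red band 6 mm high showing; 0.006 = clicked home, top at 30 mm, red band hidden. Resists with about 8 N at first, springs back if let go before half way, snaps down by itself beyond it and stays
- cover_3_top (a point): centre of the top face of that cover; moves with it
- cassette_4: round filter cassette, blue body 44 mm in diameter and 24 mm high, 90 g with its cover; origin at the centre of its underside, z up through the cover; None if absent. Hold it by the blue body; it may be gripped in any direction
- cover_4 (a joint): travel in m of that cassette's white snap-fit cover, 36 mm wide: 0 = proud, top 36 mm above the cassette's underside, red band 6 mm high showing; 0.006 = clicked home, top at 30 mm, red band hidden. Resists with about 8 N at first, springs back if let go before half way, snaps down by itself beyond it and stays
- cover_4_top (a point): centre of the top face of that cover; moves with it
- press_stand: fixed aluminium plate 80 x 340 x 12 mm (x, y, z) that carries four steel pedestals in a row along its own y, 90 mm apart; origin at the centre of its underside on the bench
- pedestal_1 (a point): centre of the flat top of a pedestal: 30 mm in diameter, 45 mm above the bench, narrower than a cassette; no rim, so a cassette must stand centred on it; z up
- pedestal_2 (a point): centre of the flat top of a pedestal: 30 mm in diameter, 45 mm above the bench, narrower than a cassette; no rim, so a cassette must stand centred on it; z up
- pedestal_3 (a point): centre of the flat top of a pedestal: 30 mm in diameter, 45 mm above the bench, narrower than a cassette; no rim, so a cassette must stand centred on it; z up
- pedestal_4 (a point): centre of the flat top of a pedestal: 30 mm in diameter, 45 mm above the bench, narrower than a cassette; no rim, so a cassette must stand centred on it; z up
- seating_tool: loose seating tool, 250 g, standing on its flat foot: steel foot 44 mm in diameter and 15 mm high, above it a black round upright grip 28 mm in diameter up to 72 mm height; origin at the centre of the foot's underside, z up along the grip
- tool_mat: the tool's parking place: a flat round mat 100 mm in diameter, black with a yellow edge, 1 mm thick, fixed on the bench; origin at its centre
- reagent_pot: bystander: white pot with green cap, 46 mm in diameter, 72 mm high; origin at the centre of its underside
- beaker: bystander: small plastic beaker, 44 mm in diameter, 59 mm high; origin at the centre of its underside
- petri_dish: bystander: closed white petri dish, 60 mm in diameter, 15 mm high; origin at the centre of its underside
There are look-alikes about, which are no part of the job. What is shaped like the cassette_1 but purple is not meant.

How it is judged (in metres and radians):
On the way, in this order (a step that is already met when the one before it is completed fails the run):
1. every cassette stands on a pedestal (angle between each of cassette_1, cassette_2, cassette_3, cassette_4's own z axis and vertical below 0.12 rad and ((horizontal distance between cassette_1 and pedestal_1 below 0.01 m and z of cassette_1 in the frame of pedestal_1 between -0.004 and 0.004 m) or (horizontal distance between cassette_1 and pedestal_2 below 0.01 m and z of cassette_1 in the frame of pedestal_2 between -0.004 and 0.004 m) or (horizontal distance between cassette_1 and pedestal_3 below 0.01 m and z of cassette_1 in the frame of pedestal_3 between -0.004 and 0.004 m) or (horizontal distance between cassette_1 and pedestal_4 below 0.01 m and z of cassette_1 in the frame of pedestal_4 between -0.004 and 0.004 m)) and ((horizontal distance between cassette_2 and pedestal_1 below 0.01 m and z of cassette_2 in the frame of pedestal_1 between -0.004 and 0.004 m) or (horizontal distance between cassette_2 and pedestal_2 below 0.01 m and z of cassette_2 in the frame of pedestal_2 between -0.004 and 0.004 m) or (horizontal distance between cassette_2 and pedestal_3 below 0.01 m and z of cassette_2 in the frame of pedestal_3 between -0.004 and 0.004 m) or (horizontal distance between cassette_2 and pedestal_4 below 0.01 m and z of cassette_2 in the frame of pedestal_4 between -0.004 and 0.004 m)) and ((horizontal distance between cassette_3 and pedestal_1 below 0.01 m and z of cassette_3 in the frame of pedestal_1 between -0.004 and 0.004 m) or (horizontal distance between cassette_3 and pedestal_2 below 0.01 m and z of cassette_3 in the frame of pedestal_2 between -0.004 and 0.004 m) or (horizontal distance between cassette_3 and pedestal_3 below 0.01 m and z of cassette_3 in the frame of pedestal_3 between -0.004 and 0.004 m) or (horizontal distance between cassette_3 and pedestal_4 below 0.01 m and z of cassette_3 in the frame of pedestal_4 between -0.004 and 0.004 m)) and ((horizontal distance between cassette_4 and pedestal_1 below 0.01 m and z of cassette_4 in the frame of pedestal_1 between -0.004 and 0.004 m) or (horizontal distance between cassette_4 and pedestal_2 below 0.01 m and z of cassette_4 in the frame of pedestal_2 between -0.004 and 0.004 m) or (horizontal distance between cassette_4 and pedestal_3 below 0.01 m and z of cassette_4 in the frame of pedestal_3 between -0.004 and 0.004 m) or (horizontal distance between cassette_4 and pedestal_4 below 0.01 m and z of cassette_4 in the frame of pedestal_4 between -0.004 and 0.004 m))), for 0.2 s.
2. every cover is clicked home with its cassette on a pedestal (all of step 1 and value of joint each of cover_1, cover_2, cover_3, cover_4 above 0.005 m), for 0.2 s.
At the end, for the whole second after the job is handed in: Every cassette present stands at rest and upright (within 0.12 rad) on a pedestal, within 10 mm of its centre and 4 mm of its height, with its cover at least 5 mm down (of 6); the seating tool stands upright on the bench within 30 mm of the mat's centre, at rest (all of step 2 and linear speed of each of cassette_1, cassette_2, cassette_3, cassette_4, seating_tool below 0.02 m/s and horizontal distance between seating_tool and tool_mat below 0.03 m and angle between seating_tool's own z axis and vertical below 0.1 rad and height (world z) of seating_tool below 0.006 m); the robot touches nothing.
It fails at once if a cover is pushed in by anything but the seating tool ((value of joint cover_1 between 0.0012 and 0.0024 m and not (contact force between seating_tool and cassette_1 above 0.2 N)) or (value of joint cover_2 between 0.0012 and 0.0024 m and not (contact force between seating_tool and cassette_2 above 0.2 N)) or (value of joint cover_3 between 0.0012 and 0.0024 m and not (contact force between seating_tool and cassette_3 above 0.2 N)) or (value of joint cover_4 between 0.0012 and 0.0024 m and not (contact force between seating_tool and cassette_4 above 0.2 N))).
It fails at once if a cover is pushed in with the tool out of square (over 0.15 rad) or over 10 mm off centre ((value of joint cover_1 between 0.0012 and 0.0024 m and (angle between the z axis of seating_tool and the z axis of cassette_1, either way round above 0.15 rad or horizontal distance between seating_tool and cover_1_top above 0.01 m)) or (value of joint cover_2 between 0.0012 and 0.0024 m and (angle between the z axis of seating_tool and the z axis of cassette_2, either way round above 0.15 rad or horizontal distance between seating_tool and cover_2_top above 0.01 m)) or (value of joint cover_3 between 0.0012 and 0.0024 m and (angle between the z axis of seating_tool and the z axis of cassette_3, either way round above 0.15 rad or horizontal distance between seating_tool and cover_3_top above 0.01 m)) or (value of joint cover_4 between 0.0012 and 0.0024 m and (angle between the z axis of seating_tool and the z axis of cassette_4, either way round above 0.15 rad or horizontal distance between seating_tool and cover_4_top above 0.01 m))).
It fails at once if a cover is pushed in while its cassette is not standing on a pedestal ((value of joint cover_1 between 0.0012 and 0.0024 m and not ((horizontal distance between cassette_1 and pedestal_1 below 0.015 m and distance between cassette_1 and pedestal_1 below 0.017 m) or (horizontal distance between cassette_1 and pedestal_2 below 0.015 m and distance between cassette_1 and pedestal_2 below 0.017 m) or (horizontal distance between cassette_1 and pedestal_3 below 0.015 m and distance between cassette_1 and pedestal_3 below 0.017 m) or (horizontal distance between cassette_1 and pedestal_4 below 0.015 m and distance between cassette_1 and pedestal_4 below 0.017 m))) or (value of joint cover_2 between 0.0012 and 0.0024 m and not ((horizontal distance between cassette_2 and pedestal_1 below 0.015 m and distance between cassette_2 and pedestal_1 below 0.017 m) or (horizontal distance between cassette_2 and pedestal_2 below 0.015 m and distance between cassette_2 and pedestal_2 below 0.017 m) or (horizontal distance between cassette_2 and pedestal_3 below 0.015 m and distance between cassette_2 and pedestal_3 below 0.017 m) or (horizontal distance between cassette_2 and pedestal_4 below 0.015 m and distance between cassette_2 and pedestal_4 below 0.017 m))) or (value of joint cover_3 between 0.0012 and 0.0024 m and not ((horizontal distance between cassette_3 and pedestal_1 below 0.015 m and distance between cassette_3 and pedestal_1 below 0.017 m) or (horizontal distance between cassette_3 and pedestal_2 below 0.015 m and distance between cassette_3 and pedestal_2 below 0.017 m) or (horizontal distance between cassette_3 and pedestal_3 below 0.015 m and distance between cassette_3 and pedestal_3 below 0.017 m) or (horizontal distance between cassette_3 and pedestal_4 below 0.015 m and distance between cassette_3 and pedestal_4 below 0.017 m))) or (value of joint cover_4 between 0.0012 and 0.0024 m and not ((horizontal distance between cassette_4 and pedestal_1 below 0.015 m and distance between cassette_4 and pedestal_1 below 0.017 m) or (horizontal distance between cassette_4 and pedestal_2 below 0.015 m and distance between cassette_4 and pedestal_2 below 0.017 m) or (horizontal distance between cassette_4 and pedestal_3 below 0.015 m and distance between cassette_4 and pedestal_3 below 0.017 m) or (horizontal distance between cassette_4 and pedestal_4 below 0.015 m and distance between cassette_4 and pedestal_4 below 0.017 m)))).
It fails at once if the pot, the beaker or the petri dish is displaced by more than 30 mm (distance of any of reagent_pot, beaker, petri_dish from where it was at the start of the episode above 0.03 m).
Of cassette_1, cassette_2, cassette_3, cassette_4 only 3 to 4 are there at a start; the rules pass over those that are not, and their reading is None.
At some moment in a run one of seating_tool may be knocked a few centimetres aside while the robot is not near it.
It also fails if it takes over 210 s, if anything falls off the work surface, if the arm or the gripper's body presses on something with over 40 N, if the wrist force passes 120 N, or if a joint passes its speed limit or range.

## Working session

There is one attempt and no reset: what is moved stays moved. The work goes in short steps, Python scripts to look and compute and a tool call to move; the robot and the scene stay as the last step left them, time stands still between calls to the robot, and variables do not carry over. Pictures are saved under pics/ and viewed, at most 14 in all, crops included, and the job is handed in when it is done.

Besides the shell and the picture viewer there is one more tool, called after "Call:" as name(argument=value, ...), one argument or row to a line, values as JSON. step_arm: Moves the arm, as the interface text tells. Its arguments: {"type":"object","properties":{"plan":{"type":"array","items":{"type":"array","items":{"type":"number","minimum":-1,"maximum":1}}}},"required":["plan"]}

```bash
mkdir -p pics; ls; cat > h.py <<'E'
import numpy as np, cv2
from workcell import get_obs, vision, ctrl
from scipy.spatial.transform import Rotation as R
def grab(n,save=None):
    im=vision.get_image(n)
    if save: cv2.imwrite('pics/'+save,im['pixels'][:,:,::-1])
    return im
def ray(im,u,v,z):
    T=np.array(im['T']);d=T[:3,:3]@np.array([(u-im['cx'])/im['fx'],(v-im['cy'])/im['fy'],1]);o=T[:3,3]
    return o+d*(z-o[2])/d[2]
def cloud(im):
    T=np.array(im['T']);d=im['depth'];v,u=np.mgrid[:400,:640]
    P=np.stack([(u-im['cx'])/im['fx']*d,(v-im['cy'])/im['fy']*d,d],-1)
    return P@T[:3,:3].T+T[:3,3]
E
python3 - <<'E'
from h import *
o=get_obs();print({k:np.round(v,3) for k,v in o.items()})
print(R.from_rotvec(o['orientation']).as_matrix().round(3))
for n in('top','scene'):
    im=grab(n,n+'0.png');print(n,im['fx'],im['cx'],im['cy'],np.round(im['T'],3).tolist())
E
```

```text
pics
{'t': np.float64(0.0), 'qpos': array([ 1.283,  0.424,  1.631,  0.   ,  1.089, -0.019]), 'qvel': array([-0.   , -0.001, -0.001, -0.   ,  0.   ,  0.002]), 'joint_torque': array([-1.0000e-03, -5.4461e+01, -2.7367e+01,  6.4000e-02,  2.3000e-02,
       -0.0000e+00]), 'ee_pos': array([165.781, 602.022, 221.88 ]), 'orientation': array([-4.210e-01, -3.113e+00,  2.000e-03]), 'ft_force': array([-0.378,  0.26 ,  0.295]), 'moment': array([ 0.069, -0.002, -0.029]), 'grasp_force': np.float64(0.0), 'width': np.float64(87.739)}
[[-0.964  0.266 -0.   ]
 [ 0.266  0.964 -0.001]
 [ 0.    -0.002 -1.   ]]
top 381.4713684114587 317.67586097579056 194.10457166976536 [[-0.009, -0.991, 0.136, 384.839], [-1.0, 0.01, 0.007, 18.9], [-0.008, -0.136, -0.991, 1259.018], [0.0, 0.0, 0.0, 1.0]]
scene 504.29905333389564 314.1651763182606 205.05741972485882 [[0.434, -0.627, 0.647, -425.354], [-0.901, -0.3, 0.314, -454.169], [-0.002, -0.719, -0.695, 1101.283], [0.0, 0.0, 0.0, 1.0]]
```

View pics/top0.png

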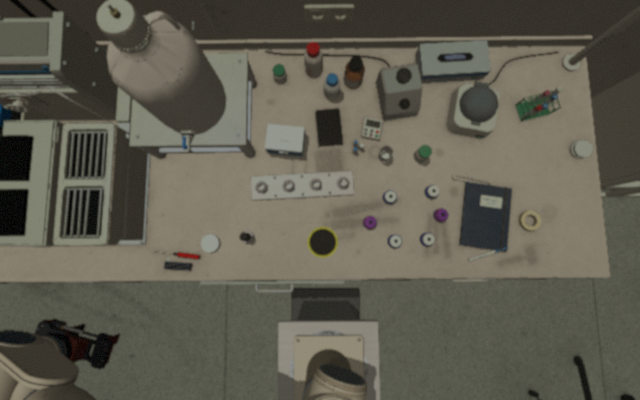

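View pics/scene0.png

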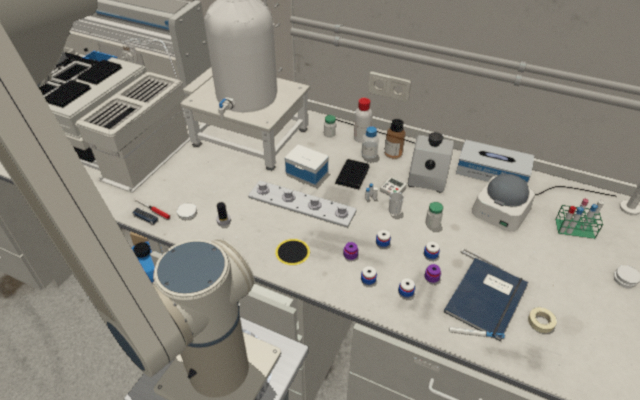

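Blue cassettes in the top view are at (390,197), (433,191), (395,241) and (428,239). The purple ones at (370,222) and (441,215) are look-alikes. The tool is at (246,237), the mat at (322,241), and the pedestals at (262,187) to (344,183). I'll confirm this in one enlarged crop and measure.

```bash
cat >> h.py <<'E'
def blobs(im,mask,lo=8):
    n,l,s,c=cv2.connectedComponentsWithStats(mask.astype(np.uint8),connectivity=8)
    return [(c[i],s[i],l==i) for i in range(1,n) if s[i][4]>=lo]
E
python3 - <<'E'
from h import *
a=grab('top');b=grab('scene')
A=cv2.resize(a['pixels'][170:260,350:460],None,fx=4,fy=4,interpolation=cv2.INTER_CUBIC)
B=cv2.resize(b['pixels'][220:310,335:450],None,fx=4,fy=4,interpolation=cv2.INTER_CUBIC)
C=np.zeros((360*1+0,0,3),np.uint8)
w=np.hstack([A[:,:400],B[:,:400]]);cv2.imwrite('pics/c1.png',w[:,:,::-1])
P=cloud(a);
# height map clusters in work area
h=P[...,2];m=(h>8)&(h<120)&(a['depth']>0)
m[:170]=0;m[262:]=0;m[:,:150]=0;m[:,470:]=0
for c,s,k in blobs(a,m,15):
    q=P[k];print(c.round(1),s[4],'zmax %.1f'%np.percentile(h[k],95),q.min(0).round(0),q.max(0).round(0),'col',a['pixels'][k].mean(0).round(0))
E
```

```text
[301.8 185.5] 2333 zmax 19.5 [538. -90.   8.] [633. 248.  47.] col [135. 133. 122.]
[465.6 218.1] 453 zmax 16.6 [ 382. -473.    8.] [ 591. -431.   20.] col [47. 50. 52.]
[431.4 191.7] 157 zmax 40.0 [ 538. -366.    9.] [ 581. -324.   41.] col [107. 107. 100.]
[389.1 197.1] 149 zmax 39.1 [ 521. -229.    9.] [ 562. -185.   43.] col [111. 112. 104.]
[440.3 215. ] 159 zmax 39.6 [ 462. -390.    9.] [ 502. -349.   43.] col [78. 49. 77.]
[369.4 222.5] 150 zmax 39.7 [ 439. -161.    8.] [ 481. -118.   41.] col [85. 54. 85.]
[246.3 237. ] 151 zmax 74.5 [398. 239.   8.] [437. 277.  77.] col [70. 66. 60.]
[426.5 239.5] 163 zmax 39.8 [ 383. -342.    9.] [ 425. -301.   44.] col [109. 109. 102.]
[209.3 243.4] 274 zmax 19.1 [370. 351.   9.] [428. 410.  22.] col [143. 147. 137.]
[394.2 241.2] 156 zmax 39.9 [ 378. -239.    9.] [ 419. -196.   43.] col [115. 116. 108.]
[186.2 255.5] 121 zmax 17.9 [348. 414.   8.] [368. 509.  20.] col [112.  46.  40.]
```

View pics/c1.png

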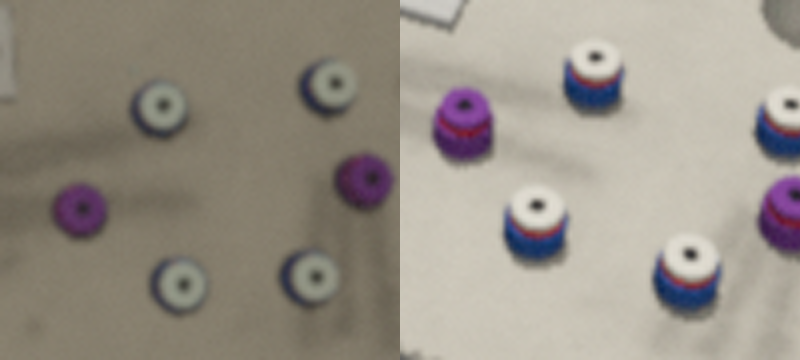

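All four blue-bodied cassettes with white covers are upright and proud, with the red band showing. The purple ones are excluded. Next I'll take precise positions from both views.

```bash
cat >> h.py <<'E'
def white(im,z,lo=40,zmin=25,zmax=60,ymax=-150,thr=150):
    """white cover tops: list of world xy at height z"""
    px=im['pixels'].astype(int);P=cloud(im)
    g=px.min(2);sat=px.max(2)-g
    m=(P[...,2]>zmin)&(P[...,2]<zmax)&(P[...,0]<650)&(P[...,0]>340)&(abs(P[...,1])<420)
    hue=px[...,1]-np.minimum(px[...,0],px[...,2])
    m&=(px[...,1]>thr*0.6)&(sat<45)
    return [(ray(im,*c,z)[:2].round(1),c.round(1),s[4]) for c,s,k in blobs(im,m,lo)]
E
python3 - <<'E'
from h import *
a=grab('top');b=grab('scene')
for n,im,lo in(('top',a,40),('scene',b,40)):
    print(n)
    for r in white(im,36,lo): print(r)
    P=cloud(im);k=(P[...,2]>8)&(P[...,2]<25)&(P[...,0]>520)&(P[...,0]<650)&(P[...,1]>-120)&(P[...,1]<280)
    c,s,k=max(blobs(im,k,200),key=lambda t:t[1][4])
    cn=cv2.findContours(k.astype(np.uint8),0,2)[0][0][:,0]
    w=np.array([ray(im,*p,12)[:2] for p in cn],np.float32)
    print('plate',cv2.minAreaRect(w))
    # pedestal tops
    k=(P[...,2]>38)&(P[...,2]<60)&(P[...,0]>520)&(P[...,0]<650)&(P[...,1]>-120)&(P[...,1]<280)
    for c,s,_ in blobs(im,k,20): print('ped',ray(im,*c,45)[:2].round(1),s[4])
    # mat: yellow
    px=im['pixels'].astype(int);y=(px[...,0]-px[...,2]>60)&(px[...,1]-px[...,2]>50)
    for c,s,kk in blobs(im,y,20):
        e=cv2.fitEllipse(np.argwhere(kk)[:,::-1].astype(np.float32)); print('mat',ray(im,*e[0],1)[:2].round(1),s[4])
    k=(P[...,2]>60)&(P[...,2]<85)&(P[...,0]>340)&(P[...,0]<500)&(P[...,1]>150)&(P[...,1]<330)
    for c,s,_ in blobs(im,k,10): print('tool',ray(im,*c,72)[:2].round(1),s[4])
E
```

```text
top
(array([ 559.6, -345.8]), array([433. , 190.8]), np.int32(94))
(array([ 543.7, -206.4]), array([390. , 196.1]), np.int32(96))
(array([ 399.6, -217.6]), array([395.1, 241. ]), np.int32(101))
(array([ 405.2, -322.3]), array([428., 239.]), np.int32(100))
plate ((584.060302734375, 79.61994934082031), (82.53595733642578, 338.7945556640625), 2.5820298194885254)
mat [400.   13.5] 168
tool [417.1 258.4] 63
scene
(array([ 540.4, -206.6]), array([383.6, 235. ]), np.int32(98))
(array([ 557. , -345.3]), array([432.5, 246.9]), np.int32(107))
(array([ 396.9, -217.7]), array([369.1, 272.1]), np.int32(117))
(array([ 401.9, -322.8]), array([407.4, 284.5]), np.int32(128))
plate ((582.1207275390625, 78.85112762451172), (82.4890365600586, 339.03179931640625), 2.8423352241516113)
mat [398.4  15.7] 224
tool [411.2 255.3] 61
```

Call:
step_arm(
  plan=[
    [0.36, 0, 0, 0, 0, 0, 1],
    [0.36, 0, 0, 0, 0, 0, 1],
    [0.36, 0, 0, 0, 0, 0, 1],
    [0.36, 0, 0, 0, 0, 0, 1],
    [0.36, 0, 0, 0, 0, 0, 1],
    [0.36, 0, 0, 0, 0, 0, 1],
    [0.36, 0, 0, 0, 0, 0, 1],
    [0.36, 0, 0, 0, 0, 0, 1],
    [0.36, 0, 0, 0, 0, 0, 1],
    [0.36, 0, 0, 0, 0, 0, 1],
    [0.36, 0, 0, 0, 0, 0, 0.85],
    [0.36, -1, 0.5, 0, 0, 0, 0],
    [0.36, -1, 0.5, 0, 0, 0, 0],
    [0.36, -1, 0.5, 0, 0, 0, 0],
    [0.36, -1, 0.5, 0, 0, 0, 0],
    [0.36, -1, 0.5, 0, 0, 0, 0],
    [0.36, -1, 0.5, 0, 0, 0, 0],
    [0.36, -1, 0.5, 0, 0, 0, 0],
    [0.36, -1, 0.5, 0, 0, 0, 0],
    [0.36, 0, 0, 0, 0, 0, 0],
  ],
)

```text
t: 2.8
ee_pos: [367.2, 199.8, 222.9]
orientation: [2.227, 2.215, 0.0]
ft_force: [-0.0, 1.0, -0.2]
width: 59.8
grasp_force: 0.0
```

```bash
cat >> h.py <<'E'
def go(x,y,z=None):
    """print shift to a world target in tool units (1=50mm)"""
    o=get_obs();p=np.array(o['ee_pos']);M=R.from_rotvec(o['orientation']).as_matrix()
    t=np.array([x,y,p[2] if z is None else z]);d=M.T@(t-p)/50
    tw=M@np.array([0,1,0]);tilt=np.degrees(np.arccos(-M[2,2]))
    print('to',(x,y,z),'units',d.round(3),'| at',p.round(1),'yaw err deg %.2f'%np.degrees(np.arctan2(tw[1],tw[0])),'tilt %.2f'%tilt,'w %.1f'%o['width'],'q',np.round(o['qpos'],2))
E
python3 - <<'E'
from h import *
go(542,-206.5,120)
E
```

```text
to (542, -206.5, 120) units [-8.106  3.542  2.061] | at [367.2 199.8 222.9] yaw err deg -0.32 tilt 0.03 w 59.8 q [ 0.47  0.11  2.06 -0.    0.97  0.48]
```

Call:
step_arm(
  plan=[
    [0.36, -0.9, 0.39, 0.23, 0, 0, 0],
    [0.36, -0.9, 0.39, 0.23, 0, 0, 0],
    [0.36, -0.9, 0.39, 0.23, 0, 0, 0],
    [0.36, -0.9, 0.39, 0.23, 0, 0, 0],
    [0.36, -0.9, 0.39, 0.23, 0, 0, 0],
    [0.36, -0.9, 0.39, 0.23, 0, 0, 0],
    [0.36, -0.9, 0.39, 0.23, 0, 0, 0],
    [0.36, -0.9, 0.39, 0.23, 0, 0, 0],
    [0.36, -0.9, 0.42, 0.22, 0, 0, 0],
    [0.36, 0, 0, 0.7, 0, 0, 0],
    [0.36, 0, 0, 0.6, 0, 0, 0],
    [0.36, 0, 0, 0, 0, 0, 0],
  ],
)

```text
t: 4.3
ee_pos: [541.7, -200.8, 52.6]
orientation: [-2.217, -2.219, 0.003]
ft_force: [0.0, 0.4, 0.3]
width: 59.4
grasp_force: 0.0
```

```bash
python3 - <<'E'
from h import *
go(542,-206.5,6)
im=grab('scene')
cv2.imwrite('pics/s1.png',cv2.resize(im['pixels'][180:320,310:500],None,fx=4,fy=4,interpolation=cv2.INTER_CUBIC)[:,:,::-1])
E
```

```text
to (542, -206.5, 6) units [-0.115  0.011  0.931] | at [ 541.7 -200.8   52.6] yaw err deg 0.04 tilt 0.28 w 59.4 q [-0.38  0.6   1.82  0.    0.73 -0.38]
```

View pics/s1.png

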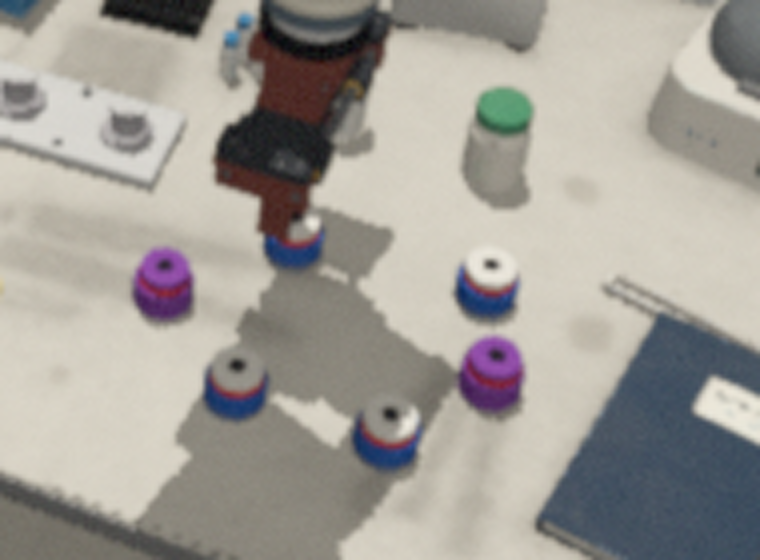

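The gripper straddles cassette 2 at crop (295,240), about 6 mm off in y. I'll correct that and descend.

Call:
step_arm(
  plan=[
    [0.36, -0.12, 0, 0, 0, 0, 0],
    [0.36, 0, 0, 0.45, 0, 0, 0],
    [0.36, 0, 0, 0.48, 0, 0, 0],
    [0.36, 0, 0, 0, 0, 0, 0],
    [-1, 0, 0, 0, 0, 0, 0],
    [-1, 0, 0, 0, 0, 0, 0],
    [-1, 0, 0, 0, 0, 0, 0],
    [-1, 0, 0, 0, 0, 0, 0],
    [-1, 0, 0, 0, 0, 0, 0],
  ],
)

```text
t: 5.48
ee_pos: [544.1, -208.9, 9.6]
orientation: [2.22, 2.22, 0.002]
ft_force: [-0.2, -0.2, 7.7]
width: 43.0
grasp_force: 30.0
```

```bash
python3 - <<'E'
from h import *
go(589.4,-55.7,125)
E
```

```text
to (589.4, -55.7, 125) units [ 3.062  0.911 -2.309] | at [ 544.1 -208.9    9.6] yaw err deg -0.00 tilt 0.15 w 43.0 q [-0.39  0.67  1.82  0.    0.65 -0.39]
```

Call:
step_arm(
  plan=[
    [-1, 0, 0, -0.3, 0, 0, 0],
    [-1, 0, 0, -0.7, 0, 0, 0],
    [-1, 0, 0, -0.7, 0, 0, 0],
    [-1, 0, 0, -0.6, 0, 0, 0],
    [-1, 0.6, 0.18, 0, 0, 0, 0],
    [-1, 0.6, 0.18, 0, 0, 0, 0],
    [-1, 0.6, 0.18, 0, 0, 0, 0],
    [-1, 0.6, 0.18, 0, 0, 0, 0],
    [-1, 0.6, 0.19, 0, 0, 0, 0],
    [-1, 0, 0, 0, 0, 0, 0],
    [-1, 0, 0, 0, 0, 0, 0],
  ],
)

```text
t: 6.85
ee_pos: [588.1, -58.8, 123.5]
orientation: [2.221, 2.222, -0.001]
ft_force: [0.1, 0.2, -1.9]
width: 43.4
grasp_force: 30.0
```

```bash
python3 - <<'E'
from h import *
go(589.4,-55.7,54.6)
for i in range(3): 
    im=grab('scene'); o=get_obs(); print(np.round(o['ee_pos'],2),np.round(o['ft_force'],2),o['t'])
cv2.imwrite('pics/s2.png',cv2.resize(im['pixels'][120:250,240:430],None,fx=4,fy=4,interpolation=cv2.INTER_CUBIC)[:,:,::-1])
E
```

```text
to (589.4, -55.7, 54.6) units [0.063 0.027 1.379] | at [588.1 -58.8 123.5] yaw err deg 0.02 tilt 0.02 w 43.4 q [-0.12  0.5   1.77 -0.    0.87 -0.12]
[588.06 -59.17 123.47] [ 0.31  0.27 -0.82] 6.9
[588.06 -59.36 123.39] [-0.33 -0.03 -0.83] 6.95
[588.09 -59.41 123.31] [-0.33 -0.63 -1.31] 7.0
```

View pics/s2.png

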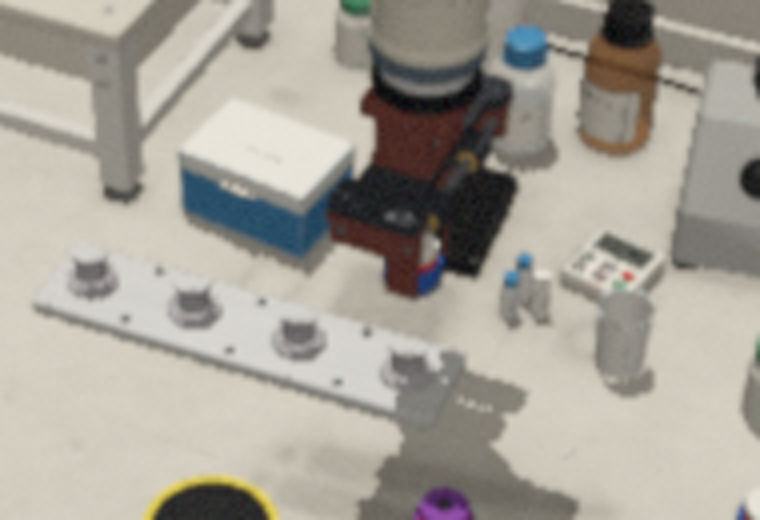

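Cassette 2 is held upright over the free right-hand pedestal at crop (410,360). I'm lowering it.

```bash
python3 - <<'E'
from h import *
im=grab('scene')
for u,v in((92,258),(195,295),(298,325),(410,355)): print(ray(im,240+u/4,120+v/4,45).round(0))
E
```

```text
[571. 208.  45.]
[568. 115.  45.]
[572.  28.  45.]
[579. -61.  45.]
```

Call:
step_arm(
  plan=[
    [-1, 0.03, 0.03, 0.5, 0, 0, 0],
    [-1, 0, 0, 0.5, 0, 0, 0],
    [-1, 0, 0, 0.25, 0, 0, 0],
    [-1, 0, 0, 0.08, 0, 0, 0],
    [-1, 0, 0, 0, 0, 0, 0],
    [-1, 0, 0, 0, 0, 0, 0],
  ],
)

```text
t: 7.8
ee_pos: [590.5, -57.1, 57.5]
orientation: [2.221, 2.221, 0.001]
ft_force: [0.3, 0.1, -0.3]
width: 43.5
grasp_force: 30.0
```

```bash
python3 - <<'E'
from h import *
a=cv2.imread('pics/top0.png');b=cv2.imread('pics/scene0.png')
im=vision.get_image('top');sc=vision.get_image('scene')
A=cv2.resize(a[165:210,245:360],None,fx=6,fy=6,interpolation=cv2.INTER_CUBIC)
B=cv2.resize(b[170:228,245:360],None,fx=6,fy=6,interpolation=cv2.INTER_CUBIC)
def proj(im,p):
    q=np.linalg.inv(np.array(im['T']))@np.r_[p,1];return q[0]/q[2]*im['fx']+im['cx'],q[1]/q[2]*im['fy']+im['cy']
for d in(135,45,-45,-135):
  c=np.array([583-.047*d,79.2+.999*d,45])
  for I,im_,o in((A,im,(245,165)),(B,sc,(245,170))):
    pts=[proj(im_,c+15*np.array([np.cos(t),np.sin(t),0])) for t in np.linspace(0,6.28,40)]
    pts=(np.array(pts)+.5-o)*6
    cv2.polylines(I,[pts.astype(np.int32)],True,(0,0,255),1)
cv2.imwrite('pics/ped.png',np.vstack([A,B]))
E
```

```text
(no output)
```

View pics/ped.png

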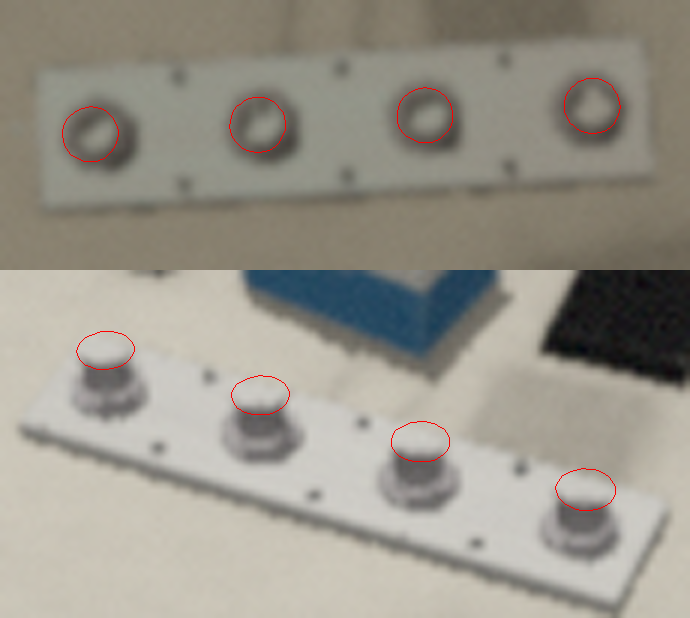

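The pedestal tops match my computed positions in both views. I'm finishing the descent in small steps.

Call:
step_arm(
  plan=[
    [-1, 0, -0.02, 0.03, 0, 0, 0],
    [-1, 0, 0, 0.03, 0, 0, 0],
    [-1, 0, 0, 0, 0, 0, 0],
  ],
)

```text
t: 8.28
ee_pos: [588.9, -56.9, 54.6]
orientation: [2.221, 2.221, 0.0]
ft_force: [-4.2, 1.1, 8.3]
width: 43.2
grasp_force: 30.0
```

Call:
step_arm(
  plan=[
    [-1, 0, 0, -0.01, 0, 0, 0],
    [0.36, 0, 0, 0, 0, 0, 0],
    [0.36, 0, 0, 0, 0, 0, 0],
    [0.36, 0, 0, 0, 0, 0, 0],
    [0.36, 0, 0, -0.3, 0, 0, 0],
    [0.36, 0, 0, -0.6, 0, 0, 0],
    [0.36, 0, 0, -0.7, 0, 0, 0],
    [0.36, -0.9, -0.6, 0, 0, 0, 0],
    [0.36, -0.9, -0.6, 0, 0, 0, 0],
    [0.36, -0.9, -0.6, 0, 0, 0, 0],
    [0.36, -0.7, -0.6, 0, 0, 0, 0],
    [0.36, 0, -0.7, 0, 0, 0, 0],
    [0.36, 0, -0.7, 0, 0, 0, 0],
    [0.36, 0, 0, 0, 0, 0, 0],
    [0.36, 0, 0, 0, 0, 0, 0],
  ],
)

```text
t: 10.15
ee_pos: [400.1, -227.5, 135.1]
orientation: [2.22, 2.22, 0.001]
ft_force: [-0.3, 0.1, 0.3]
width: 60.1
grasp_force: 0.0
```

```bash
python3 - <<'E'
from h import *
go(398.3,-217.6,8)
for n in('top','scene'):
    im=grab(n);print(n,[r for r in white(im,81,20,zmin=65,zmax=110) if r[2]<200]); print([r for r in white(im,36,20) if r[2]<150])
cv2.imwrite('pics/s3.png',cv2.resize(im['pixels'][150:300,240:430],None,fx=4,fy=4,interpolation=cv2.INTER_CUBIC)[:,:,::-1])
E
```

```text
to (398.3, -217.6, 8) units [ 0.201 -0.041  2.542] | at [ 400.1 -227.5  135.1] yaw err deg -0.02 tilt 0.13 w 60.1 q [-0.54  0.32  2.05  0.    0.77 -0.54]
top [(array([587.2, -54.7]), array([343.6, 180.9]), np.int32(119))]
[(array([ 559.7, -345.5]), array([432.9, 190.8]), np.int32(93)), (array([ 399.6, -217.1]), array([394.9, 241. ]), np.int32(99))]
scene [(array([582.3, -56.1]), array([341.8, 198.9]), np.int32(94))]
[(array([568.6, 209.3]), array([262.3, 187. ]), np.int32(30)), (array([573. , 119.7]), array([288.1, 194.5]), np.int32(33)), (array([577.4,  30.8]), array([314.5, 202.1]), np.int32(35)), (array([580.9, -58.2]), array([341.7, 210.3]), np.int32(29)), (array([ 556.7, -345.2]), array([432.5, 246.9]), np.int32(111)), (array([ 396.5, -217.4]), array([368.9, 272.2]), np.int32(119)), (array([ 401.9, -322.7]), array([407.3, 284.5]), np.int32(130))]
```

View pics/s3.png

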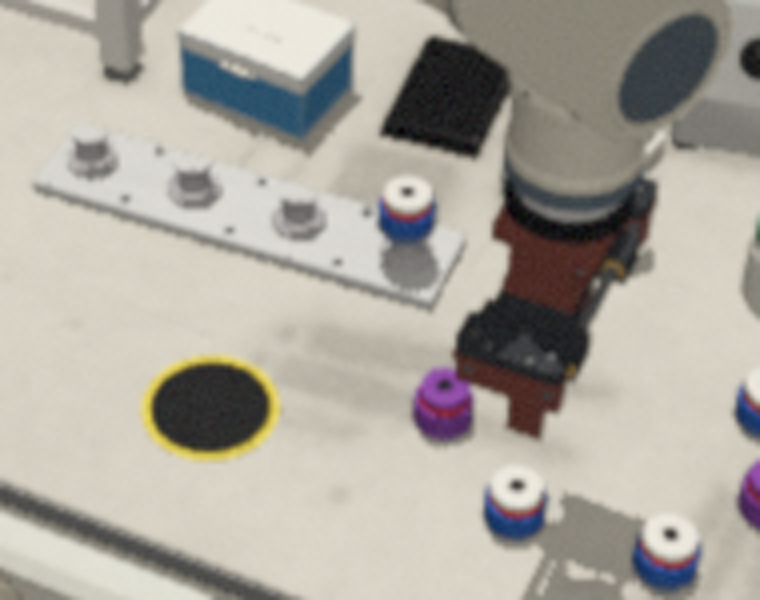

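Cassette 2 stands upright on the right-hand pedestal (crop 407,210), about 3 mm off in x, which is well inside tolerance. I'll aim the next ones slightly further out. Next is cassette 3.

Call:
step_arm(
  plan=[
    [0.36, 0.2, 0, 0.3, 0, 0, 0],
    [0.36, 0, 0, 0.7, 0, 0, 0],
    [0.36, 0, 0, 0.6, 0, 0, 0],
    [0.36, 0, 0, 0, 0, 0, 0],
    [0.36, 0, 0, 0, 0, 0, 0],
  ],
)

```text
t: 10.88
ee_pos: [399.8, -217.1, 54.8]
orientation: [2.221, 2.221, 0.0]
ft_force: [0.3, -0.5, 0.6]
width: 59.7
grasp_force: 0.0
```

```bash
python3 - <<'E'
from h import *
go(400,-217.4,8)
E
```

```text
to (400, -217.4, 8) units [-0.005  0.003  0.935] | at [ 399.8 -217.1   54.8] yaw err deg 0.02 tilt 0.04 w 59.7 q [-0.52  0.47  2.09  0.    0.57 -0.52]
```

Call:
step_arm(
  plan=[
    [0.36, 0, 0, 0.45, 0, 0, 0],
    [0.36, 0, 0, 0.47, 0, 0, 0],
    [0.36, 0, 0, 0, 0, 0, 0],
    [0.36, 0, 0, 0, 0, 0, 0],
    [-1, 0, 0, 0, 0, 0, 0],
    [-1, 0, 0, 0, 0, 0, 0],
    [-1, 0, 0, 0, 0, 0, 0],
    [-1, 0, 0, 0, 0, 0, 0],
    [-1, 0, 0, 0, 0, 0, 0],
  ],
)

```text
t: 12.0
ee_pos: [399.8, -217.4, 9.0]
orientation: [2.22, 2.22, 0.001]
ft_force: [0.7, 1.2, 7.5]
width: 43.4
grasp_force: 30.0
```

Call:
step_arm(
  plan=[
    [-1, 0, 0, -0.3, 0, 0, 0],
    [-1, 0, 0, -0.7, 0, 0, 0],
    [-1, 0, 0, -0.7, 0, 0, 0],
    [-1, 0, 0, -0.7, 0, 0, 0],
    [-1, 0.84, 0.62, 0, 0, 0, 0],
    [-1, 0.84, 0.62, 0, 0, 0, 0],
    [-1, 0.84, 0.62, 0, 0, 0, 0],
    [-1, 0.84, 0.62, 0, 0, 0, 0],
    [-1, 0.84, 0.62, 0, 0, 0, 0],
    [-1, 0.84, 0.62, 0, 0, 0, 0],
    [-1, 0, 0, 0, 0, 0, 0],
    [-1, 0, 0, 0, 0, 0, 0],
    [-1, 0, 0, 0, 0, 0, 0],
  ],
)

```text
t: 13.62
ee_pos: [583.9, 34.0, 128.3]
orientation: [-2.222, -2.22, 0.001]
ft_force: [0.3, -0.4, -0.9]
width: 43.2
grasp_force: 30.0
```

```bash
python3 - <<'E'
from h import *
go(586.6,34.2,56)
E
```

```text
to (586.6, 34.2, 56) units [0.003 0.055 1.446] | at [583.9  34.  128.3] yaw err deg -0.06 tilt 0.05 w 43.2 q [ 0.04  0.49  1.78 -0.    0.87  0.04]
```

Call:
step_arm(
  plan=[
    [-1, 0, 0.05, 0.5, 0, 0, 0],
    [-1, 0, 0, 0.5, 0, 0, 0],
    [-1, 0, 0, 0.35, 0, 0, 0],
    [-1, 0, 0, 0.1, 0, 0, 0],
    [-1, 0, 0, 0, 0, 0, 0],
    [-1, 0, 0, 0, 0, 0, 0],
    [-1, 0, 0, 0, 0, 0, 0],
  ],
)

```text
t: 14.5
ee_pos: [588.0, 35.1, 56.4]
orientation: [2.221, 2.221, 0.001]
ft_force: [0.3, -0.6, -1.5]
width: 43.5
grasp_force: 30.0
```

Call:
step_arm(
  plan=[
    [-1, -0.02, -0.03, 0.03, 0, 0, 0],
    [-1, 0, 0, 0.02, 0, 0, 0],
    [-1, 0, 0, 0, 0, 0, 0],
    [-1, 0, 0, 0, 0, 0, 0],
  ],
)

```text
t: 15.0
ee_pos: [585.9, 34.0, 54.0]
orientation: [2.221, 2.221, -0.0]
ft_force: [-2.8, 0.5, 7.9]
width: 43.4
grasp_force: 30.0
```

Call:
step_arm(
  plan=[
    [-1, 0, 0, -0.01, 0, 0, 0],
    [0.36, 0, 0, 0, 0, 0, 0],
    [0.36, 0, 0, 0, 0, 0, 0],
    [0.36, 0, 0, 0, 0, 0, 0],
    [0.36, 0, 0, -0.3, 0, 0, 0],
    [0.36, 0, 0, -0.6, 0, 0, 0],
    [0.36, 0, 0, -0.7, 0, 0, 0],
    [0.36, -0.89, -0.45, 0, 0, 0, 0],
    [0.36, -0.89, -0.45, 0, 0, 0, 0],
    [0.36, -0.89, -0.45, 0, 0, 0, 0],
    [0.36, -0.89, -0.45, 0, 0, 0, 0],
    [0.36, -0.89, -0.45, 0, 0, 0, 0],
    [0.36, -0.89, -0.45, 0, 0, 0, 0],
    [0.36, -0.89, -0.45, 0, 0, 0, 0],
    [0.36, -0.89, -0.45, 0, 0, 0, 0],
    [0.36, 0, 0, 0, 0, 0, 0],
    [0.36, 0, 0, 0, 0, 0, 0],
    [0.36, 0, 0, 0, 0, 0, 0],
  ],
)

```text
t: 17.25
ee_pos: [406.5, -321.0, 133.9]
orientation: [2.22, 2.223, 0.0]
ft_force: [0.6, 0.3, 0.7]
width: 59.6
grasp_force: 0.0
```

```bash
cat >> h.py <<'E'
def look():
    for n in('top','scene'):
        im=grab(n);print(n,'81:',[(r[0],r[2]) for r in white(im,81,20,zmin=65,zmax=110) if r[2]<200],'36:',[(r[0],r[2]) for r in white(im,36,60) if r[2]<150])
E
python3 - <<'E'
from h import *
go(405.5,-322,8.5);look()
E
```

```text
to (405.5, -322, 8.5) units [-0.021 -0.02   2.509] | at [ 406.5 -321.   133.9] yaw err deg 0.08 tilt 0.01 w 59.6 q [-0.69  0.4   1.93  0.    0.82 -0.69]
top 81: [(array([584. ,  33.7]), np.int32(119)), (array([587. , -54.6]), np.int32(114))] 36: [(array([ 559.4, -345.8]), np.int32(91)), (array([ 404.8, -319.4]), np.int32(79))]
scene 81: [(array([579.2,  31.7]), np.int32(91)), (array([582. , -55.8]), np.int32(96))] 36: [(array([ 557. , -346.6]), np.int32(106)), (array([ 402.1, -322.3]), np.int32(127))]
```

Call:
step_arm(
  plan=[
    [0.36, -0.02, -0.03, 0.5, 0, 0, 0],
    [0.36, 0, 0, 0.8, 0, 0, 0],
    [0.36, 0, 0, 0.7, 0, 0, 0],
    [0.36, 0, 0, 0.5, 0, 0, 0],
    [0.36, 0, 0, 0, 0, 0, 0],
    [0.36, 0, 0, 0, 0, 0, 0],
    [-1, 0, 0, 0, 0, 0, 0],
    [-1, 0, 0, 0, 0, 0, 0],
    [-1, 0, 0, 0, 0, 0, 0],
    [-1, 0, 0, 0, 0, 0, 0],
    [-1, 0, 0, 0, 0, 0, 0],
  ],
)

```text
t: 18.73
ee_pos: [405.3, -323.5, 9.7]
orientation: [2.22, 2.22, 0.001]
ft_force: [1.0, 1.1, 6.0]
width: 43.3
grasp_force: 30.0
```

Call:
step_arm(
  plan=[
    [-1, 0, 0, -0.3, 0, 0, 0],
    [-1, 0, 0, -0.7, 0, 0, 0],
    [-1, 0, 0, -0.7, 0, 0, 0],
    [-1, 0, 0, -0.7, 0, 0, 0],
    [-1, 0.89, 0.35, 0, 0, 0, 0],
    [-1, 0.89, 0.35, 0, 0, 0, 0],
    [-1, 0.89, 0.35, 0, 0, 0, 0],
    [-1, 0.89, 0.35, 0, 0, 0, 0],
    [-1, 0.89, 0.35, 0, 0, 0, 0],
    [-1, 0.89, 0.35, 0, 0, 0, 0],
    [-1, 0.89, 0.35, 0, 0, 0, 0],
    [-1, 0.89, 0.35, 0, 0, 0, 0],
    [-1, 0.89, 0.35, 0, 0, 0, 0],
    [-1, 0.89, 0.35, 0, 0, 0, 0],
    [-1, 0, 0, 0, 0, 0, 0],
    [-1, 0, 0, 0, 0, 0, 0],
    [-1, 0, 0, 0, 0, 0, 0],
  ],
)

```text
t: 20.85
ee_pos: [578.8, 120.8, 128.8]
orientation: [-2.223, -2.22, 0.001]
ft_force: [-0.4, 0.1, -1.7]
width: 43.3
grasp_force: 30.0
```

```bash
python3 - <<'E'
from h import *
go(582.3,123,56.5)
E
```

```text
to (582.3, 123, 56.5) units [0.044 0.071 1.446] | at [578.8 120.8 128.8] yaw err deg -0.07 tilt 0.04 w 43.3 q [ 0.19  0.5   1.77 -0.    0.88  0.19]
```

Call:
step_arm(
  plan=[
    [-1, 0.04, 0.05, 0.5, 0, 0, 0],
    [-1, 0, 0, 0.5, 0, 0, 0],
    [-1, 0, 0, 0.35, 0, 0, 0],
    [-1, 0, 0, 0.1, 0, 0, 0],
    [-1, 0, 0, 0, 0, 0, 0],
    [-1, 0, 0, 0, 0, 0, 0],
    [-1, 0, 0, 0, 0, 0, 0],
  ],
)

```text
t: 21.72
ee_pos: [582.4, 124.2, 56.9]
orientation: [2.221, 2.221, 0.002]
ft_force: [0.7, -0.8, -0.7]
width: 43.4
grasp_force: 30.0
```

Call:
step_arm(
  plan=[
    [-1, -0.02, 0, 0.03, 0, 0, 0],
    [-1, 0, 0, 0.02, 0, 0, 0],
    [-1, 0, 0, 0, 0, 0, 0],
    [-1, 0, 0, 0, 0, 0, 0],
  ],
)

```text
t: 22.22
ee_pos: [582.2, 123.0, 54.7]
orientation: [2.221, 2.221, 0.001]
ft_force: [-2.6, -1.3, 8.0]
width: 43.6
grasp_force: 30.0
```

Call:
step_arm(
  plan=[
    [-1, 0, 0, -0.01, 0, 0, 0],
    [0.36, 0, 0, 0, 0, 0, 0],
    [0.36, 0, 0, 0, 0, 0, 0],
    [0.36, 0, 0, 0, 0, 0, 0],
    [0.36, 0, 0, -0.3, 0, 0, 0],
    [0.36, 0, 0, -0.6, 0, 0, 0],
    [0.36, 0, 0, -0.7, 0, 0, 0],
    [0.36, -0.94, -0.04, 0, 0, 0, 0],
    [0.36, -0.94, -0.04, 0, 0, 0, 0],
    [0.36, -0.94, -0.04, 0, 0, 0, 0],
    [0.36, -0.94, -0.04, 0, 0, 0, 0],
    [0.36, -0.94, -0.04, 0, 0, 0, 0],
    [0.36, -0.94, -0.04, 0, 0, 0, 0],
    [0.36, -0.94, -0.04, 0, 0, 0, 0],
    [0.36, -0.94, -0.04, 0, 0, 0, 0],
    [0.36, -0.94, -0.04, 0, 0, 0, 0],
    [0.36, -0.94, -0.04, 0, 0, 0, 0],
    [0.36, 0, 0, 0, 0, 0, 0],
    [0.36, 0, 0, 0, 0, 0, 0],
    [0.36, 0, 0, 0, 0, 0, 0],
  ],
)

```text
t: 24.72
ee_pos: [562.0, -345.6, 134.4]
orientation: [-2.22, -2.222, -0.0]
ft_force: [-0.1, 0.0, -0.4]
width: 59.8
grasp_force: 0.0
```

```bash
python3 - <<'E'
from h import *
go(559.8,-345.7,9);look()
E
```

```text
to (559.8, -345.7, 9) units [-2.000e-03 -4.400e-02  2.508e+00] | at [ 562.  -345.6  134.4] yaw err deg 0.07 tilt 0.03 w 59.8 q [-0.57  0.58  1.6   0.    0.96 -0.57]
top 81: [(array([584.2,  33.2]), np.int32(118)), (array([587.5, -55. ]), np.int32(115)), (array([579.9, 123. ]), np.int32(121))] 36: [(array([ 559.3, -342.8]), np.int32(76))]
scene 81: [(array([575.5, 121.6]), np.int32(87)), (array([579.7,  32.1]), np.int32(88)), (array([582.1, -55.5]), np.int32(95))] 36: [(array([ 556.9, -345.1]), np.int32(108))]
```

Call:
step_arm(
  plan=[
    [0.36, 0, -0.05, 0.5, 0, 0, 0],
    [0.36, 0, 0, 0.8, 0, 0, 0],
    [0.36, 0, 0, 0.7, 0, 0, 0],
    [0.36, 0, 0, 0.5, 0, 0, 0],
    [0.36, 0, 0, 0, 0, 0, 0],
    [0.36, 0, 0, 0, 0, 0, 0],
    [-1, 0, 0, 0, 0, 0, 0],
    [-1, 0, 0, 0, 0, 0, 0],
    [-1, 0, 0, 0, 0, 0, 0],
    [-1, 0, 0, 0, 0, 0, 0],
    [-1, 0, 0, 0, 0, 0, 0],
  ],
)

```text
t: 26.2
ee_pos: [560.5, -347.5, 10.5]
orientation: [2.22, 2.22, 0.001]
ft_force: [1.4, 1.4, 6.5]
width: 43.2
grasp_force: 30.0
```

Call:
step_arm(
  plan=[
    [-1, 0, 0, -0.3, 0, 0, 0],
    [-1, 0, 0, -0.7, 0, 0, 0],
    [-1, 0, 0, -0.7, 0, 0, 0],
    [-1, 0, 0, -0.8, 0, 0, 0],
    [-1, 0.86, 0.03, 0, 0, 0, 0],
    [-1, 0.86, 0.03, 0, 0, 0, 0],
    [-1, 0.86, 0.03, 0, 0, 0, 0],
    [-1, 0.86, 0.03, 0, 0, 0, 0],
    [-1, 0.86, 0.03, 0, 0, 0, 0],
    [-1, 0.86, 0.03, 0, 0, 0, 0],
    [-1, 0.86, 0.03, 0, 0, 0, 0],
    [-1, 0.86, 0.03, 0, 0, 0, 0],
    [-1, 0.86, 0.03, 0, 0, 0, 0],
    [-1, 0.86, 0.03, 0, 0, 0, 0],
    [-1, 0.86, 0.03, 0, 0, 0, 0],
    [-1, 0.86, 0.03, 0, 0, 0, 0],
    [-1, 0.86, 0.03, 0, 0, 0, 0],
    [-1, 0, 0, 0, 0, 0, 0],
    [-1, 0, 0, 0, 0, 0, 0],
    [-1, 0, 0, 0, 0, 0, 0],
  ],
)

```text
t: 28.7
ee_pos: [578.8, 210.9, 134.3]
orientation: [-2.223, -2.22, 0.001]
ft_force: [-0.9, 0.0, -1.6]
width: 43.3
grasp_force: 30.0
```

```bash
python3 - <<'E'
from h import *
go(578.1,212.6,57)
E
```

```text
to (578.1, 212.6, 57) units [ 0.035 -0.013  1.546] | at [578.8 210.9 134.3] yaw err deg -0.06 tilt 0.03 w 43.3 q [ 0.33  0.52  1.71 -0.    0.91  0.33]
```

Call:
step_arm(
  plan=[
    [-1, 0.03, -0.03, 0.5, 0, 0, 0],
    [-1, 0, 0, 0.5, 0, 0, 0],
    [-1, 0, 0, 0.45, 0, 0, 0],
    [-1, 0, 0, 0.1, 0, 0, 0],
    [-1, 0, 0, 0, 0, 0, 0],
    [-1, 0, 0, 0, 0, 0, 0],
    [-1, 0, 0, 0, 0, 0, 0],
  ],
)

```text
t: 29.58
ee_pos: [578.0, 213.6, 57.4]
orientation: [2.221, 2.221, 0.002]
ft_force: [0.1, 0.2, -1.0]
width: 43.6
grasp_force: 30.0
```

Call:
step_arm(
  plan=[
    [-1, -0.02, 0, 0.03, 0, 0, 0],
    [-1, 0, 0, 0.02, 0, 0, 0],
    [-1, 0, 0, 0, 0, 0, 0],
    [-1, 0, 0, 0, 0, 0, 0],
  ],
)

```text
t: 30.08
ee_pos: [577.8, 212.7, 55.5]
orientation: [2.221, 2.221, 0.001]
ft_force: [-2.7, -0.7, 10.2]
width: 42.9
grasp_force: 30.0
```

Call:
step_arm(
  plan=[
    [-1, 0, 0, -0.01, 0, 0, 0],
    [0.36, 0, 0, 0, 0, 0, 0],
    [0.36, 0, 0, 0, 0, 0, 0],
    [0.36, 0, 0, 0, 0, 0, 0],
    [0.36, 0, 0, -0.3, 0, 0, 0],
    [0.36, 0, 0, -0.6, 0, 0, 0],
    [0.36, 0, 0, -0.7, 0, 0, 0],
    [0.36, -0.5, -0.8, -0.4, 0, 0, 0],
    [0.36, -0.5, -0.8, 0, 0, 0, 0],
    [0.36, -0.5, -0.8, 0, 0, 0, 0],
    [0.36, -0.5, -0.7, 0, 0, 0, 0],
    [0.36, 0, 0, 0, 0, 0, 0],
    [0.36, 0, 0, 0, 0, 0, 0],
  ],
)

```text
t: 31.7
ee_pos: [423.8, 112.9, 155.7]
orientation: [2.221, 2.22, 0.004]
ft_force: [0.8, 1.2, -0.8]
width: 59.9
grasp_force: 0.0
```

```bash
cat >> h.py <<'E'
def tool(zt=72):
    for n in('top','scene'):
        im=grab(n);P=cloud(im);px=im['pixels'].astype(int)
        k=(P[...,2]>zt-12)&(P[...,2]<zt+13)&(P[...,0]>330)&(P[...,0]<500)&(P[...,1]>-100)&(P[...,1]<340)&(px.max(2)<75)
        for c,s,_ in blobs(im,k,15): print(n,'tool',ray(im,*c,zt)[:2].round(1),c.round(0),s[4])
    return im
E
python3 - <<'E'
from h import *
go(413,257,60);look();im=tool()
cv2.imwrite('pics/s4.png',cv2.resize(im['pixels'][140:290,180:380],None,fx=4,fy=4,interpolation=cv2.INTER_CUBIC)[:,:,::-1])
E
```

```text
to (413, 257, 60) units [ 2.88  -0.222  1.915] | at [423.8 112.9 155.7] yaw err deg -0.02 tilt 0.15 w 59.9 q [0.23 0.25 2.08 0.   0.8  0.23]
top 81: [(array([583.5,  33.2]), np.int32(117)), (array([587.1, -55.2]), np.int32(116)), (array([579.8, 123.1]), np.int32(123)), (array([575.2, 213.3]), np.int32(121))] 36: []
scene 81: [(array([575.7, 121.4]), np.int32(86)), (array([579.5,  32.5]), np.int32(88)), (array([582. , -56.2]), np.int32(97))] 36: []
scene tool [409.6 255.1] [221. 206.] 45
```

View pics/s4.png

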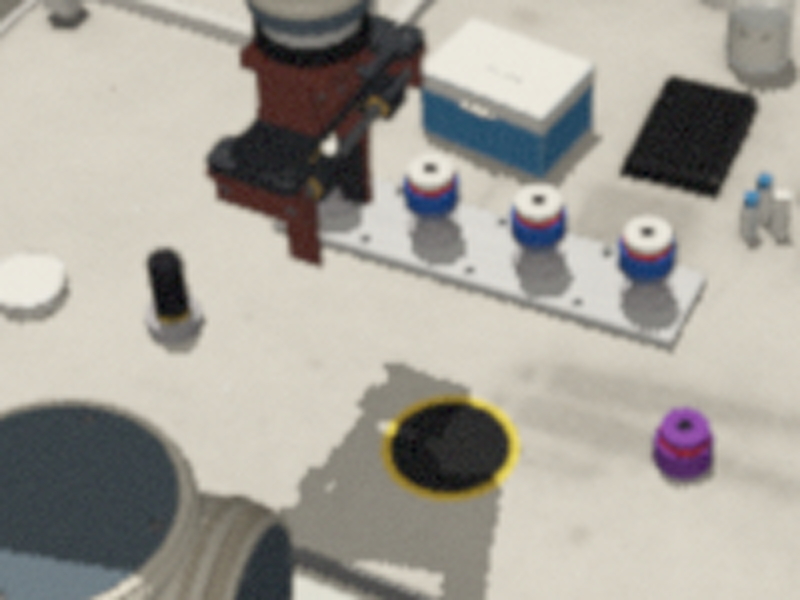

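All four cassettes stand upright with covers proud. The tool is undisturbed at crop (175,300). Next I'll fetch it.

Call:
step_arm(
  plan=[
    [0.36, 0.72, -0.04, 0, 0, 0, 0],
    [0.36, 0.72, -0.04, 0, 0, 0, 0],
    [0.36, 0.72, -0.04, 0, 0, 0, 0],
    [0.36, 0.71, -0.04, 0, 0, 0, 0],
    [0.36, 0, 0, 0.6, 0, 0, 0],
    [0.36, 0, 0, 0.4, 0, 0, 0],
    [0.36, 0, 0, 0, 0, 0, 0],
    [0.36, 0, 0, 0, 0, 0, 0],
  ],
)

```text
t: 32.9
ee_pos: [415.0, 256.4, 105.1]
orientation: [2.221, 2.221, 0.001]
ft_force: [0.4, -0.7, 0.2]
width: 59.8
grasp_force: 0.0
```

```bash
python3 - <<'E'
from h import *
go(416.5,256.5,32);im=tool();look()
cv2.imwrite('pics/s5.png',cv2.resize(im['pixels'][130:240,170:320],None,fx=5,fy=5,interpolation=cv2.INTER_CUBIC)[:,:,::-1])
E
```

```text
to (416.5, 256.5, 32) units [1.000e-03 3.000e-02 1.461e+00] | at [415.  256.4 105.1] yaw err deg 0.00 tilt 0.03 w 59.8 q [0.53 0.41 2.01 0.   0.72 0.53]
scene tool [409.3 255.5] [221. 206.] 50
top 81: [(array([584.1,  33.6]), np.int32(119)), (array([586.9, -54.3]), np.int32(119)), (array([580.2, 122.8]), np.int32(123)), (array([575.5, 213.1]), np.int32(122))] 36: []
scene 81: [(array([571.2, 211.1]), np.int32(81)), (array([575.6, 120.8]), np.int32(87)), (array([579.5,  32.6]), np.int32(88)), (array([581.9, -55.5]), np.int32(94))] 36: []
```

View pics/s5.png

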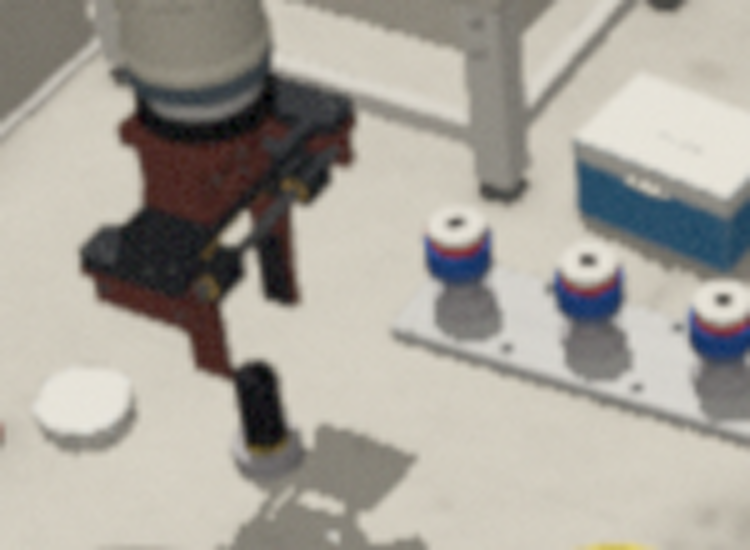

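The fingers straddle the tool at crop (260,370). Descending and gripping.

Call:
step_arm(
  plan=[
    [0.36, 0, 0.03, 0.5, 0, 0, 0],
    [0.36, 0, 0, 0.6, 0, 0, 0],
    [0.36, 0, 0, 0.34, 0, 0, 0],
    [0.36, 0, 0, 0, 0, 0, 0],
    [0.36, 0, 0, 0, 0, 0, 0],
    [-1, 0, 0, 0, 0, 0, 0],
    [-1, 0, 0, 0, 0, 0, 0],
    [-1, 0, 0, 0, 0, 0, 0],
    [-1, 0, 0, 0, 0, 0, 0],
    [-1, 0, 0, 0, 0, 0, 0],
    [-1, 0, 0, 0, 0, 0, 0],
  ],
)

```text
t: 34.48
ee_pos: [416.7, 256.4, 33.1]
orientation: [2.221, 2.221, 0.003]
ft_force: [3.4, 0.3, 5.2]
width: 27.3
grasp_force: 30.0
```

Call:
step_arm(
  plan=[
    [-1, 0, 0, -0.3, 0, 0, 0],
    [-1, 0, 0, -0.7, 0, 0, 0],
    [-1, 0, 0, -0.7, 0, 0, 0],
    [-1, 0, 0, -0.6, 0, 0, 0],
    [-1, -0.17, 0.65, 0, 0, 0, 0],
    [-1, -0.17, 0.65, 0, 0, 0, 0],
    [-1, -0.17, 0.65, 0, 0, 0, 0],
    [-1, -0.17, 0.65, 0, 0, 0, 0],
    [-1, -0.17, 0.63, 0, 0, 0, 0],
    [-1, 0, 0, 0, 0, 0, 0],
    [-1, 0, 0, 0, 0, 0, 0],
    [-1, 0, 0, 0, 0, 0, 0],
  ],
)

```text
t: 35.98
ee_pos: [576.0, 213.7, 147.5]
orientation: [-2.22, -2.222, 0.002]
ft_force: [-0.4, 0.3, -2.0]
width: 27.9
grasp_force: 30.0
```

```bash
python3 - <<'E'
from h import *
go(577.8,213.8,117)
im=grab('scene');cv2.imwrite('pics/s6.png',cv2.resize(im['pixels'][90:230,210:360],None,fx=4,fy=4,interpolation=cv2.INTER_CUBIC)[:,:,::-1])
E
```

```text
to (577.8, 213.8, 117) units [0.003 0.037 0.611] | at [576.  213.7 147.5] yaw err deg 0.04 tilt 0.09 w 27.9 q [0.34 0.5  1.7  0.   0.94 0.34]
```

View pics/s6.png

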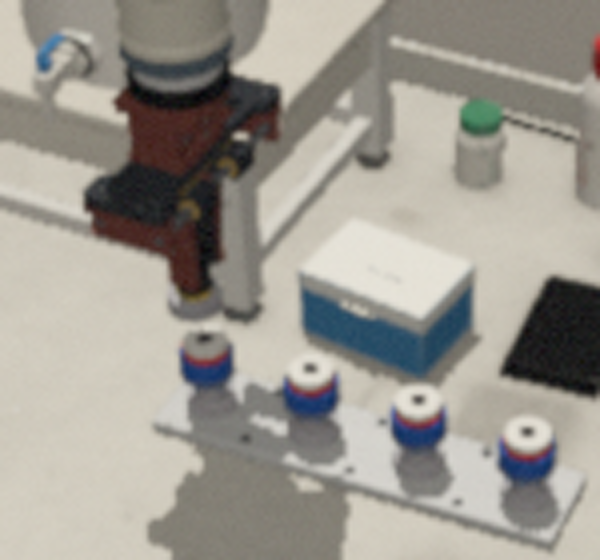

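```bash
python3 - <<'E'
from h import *
im=vision.get_image('scene')
T=np.linalg.inv(np.array(im['T']))
for p in((577,213.8,122),(577,213.8,81)):
    q=T@np.r_[p,1];u=q[0]/q[2]*im['fx']+im['cx'];v=q[1]/q[2]*im['fy']+im['cy'];print(((u-210)*4,(v-90)*4))
E
```

```text
(np.float64(201.42970063311668), np.float64(295.800919147742))
(np.float64(205.46804260952558), np.float64(336.7224511600342))
```

Call:
step_arm(
  plan=[
    [-1, 0, 0.03, 0.3, 0, 0, 0],
    [-1, 0, 0, 0.2, 0, 0, 0],
    [-1, 0, 0, 0, 0, 0, 0],
    [-1, 0, 0, 0, 0, 0, 0],
    [-1, 0, 0, 0, 0, 0, 0],
  ],
)

```text
t: 36.7
ee_pos: [579.2, 213.7, 123.0]
orientation: [2.221, 2.221, 0.001]
ft_force: [-0.1, 0.1, -1.6]
width: 27.6
grasp_force: 30.0
```

Call:
step_arm(
  plan=[
    [-1, -0.02, -0.02, 0.08, 0, 0, 0],
    [-1, 0, 0, 0.08, 0, 0, 0],
    [-1, 0, 0, 0, 0, 0, 0],
    [-1, 0, 0, 0.04, 0, 0, 0],
    [-1, 0, 0, 0.04, 0, 0, 0],
    [-1, 0, 0, 0, 0, 0, 0],
  ],
)

```text
t: 37.45
ee_pos: [577.8, 212.5, 110.3]
orientation: [-2.221, -2.221, 0.0]
ft_force: [-0.4, 0.1, -2.3]
width: 27.5
grasp_force: 30.0
```

Call:
step_arm(
  plan=[
    [-1, 0, 0, 0.03, 0, 0, 0],
    [-1, 0, 0, 0.03, 0, 0, 0],
    [-1, 0, 0, 0, 0, 0, 0],
  ],
)

```text
t: 37.83
ee_pos: [578.0, 212.6, 108.0]
orientation: [-2.221, -2.221, -0.0]
ft_force: [-1.6, -0.6, 2.3]
width: 27.6
grasp_force: 30.0
```

Call:
step_arm(
  plan=[
    [-1, 0, 0, -0.3, 0, 0, 0],
    [-1, 0, 0, -0.4, 0, 0, 0],
    [-1, -0.6, 0.03, 0, 0, 0, 0],
    [-1, -0.6, 0.03, 0, 0, 0, 0],
    [-1, -0.6, 0.03, 0, 0, 0, 0],
    [-1, 0, 0, 0, 0, 0, 0],
    [-1, 0, 0, 0.2, 0, 0, 0],
    [-1, 0, 0, 0.2, 0, 0, 0],
    [-1, 0, 0, 0, 0, 0, 0],
    [-1, 0, 0, 0, 0, 0, 0],
  ],
)

```text
t: 39.08
ee_pos: [582.3, 123.0, 122.4]
orientation: [-2.22, -2.222, 0.001]
ft_force: [-0.5, 0.6, -2.9]
width: 27.4
grasp_force: 30.0
```

```bash
python3 - <<'E'
from h import *
go(582.5,122.8,115)
im=grab('scene')
cv2.imwrite('pics/s7.png',cv2.resize(im['pixels'][120:230,230:380],None,fx=5,fy=5,interpolation=cv2.INTER_CUBIC)[:,:,::-1])
E
```

```text
to (582.5, 122.8, 115) units [-0.004  0.004  0.147] | at [582.3 123.  122.4] yaw err deg 0.04 tilt 0.03 w 27.4 q [ 0.19  0.51  1.76 -0.    0.87  0.19]
```

View pics/s7.png

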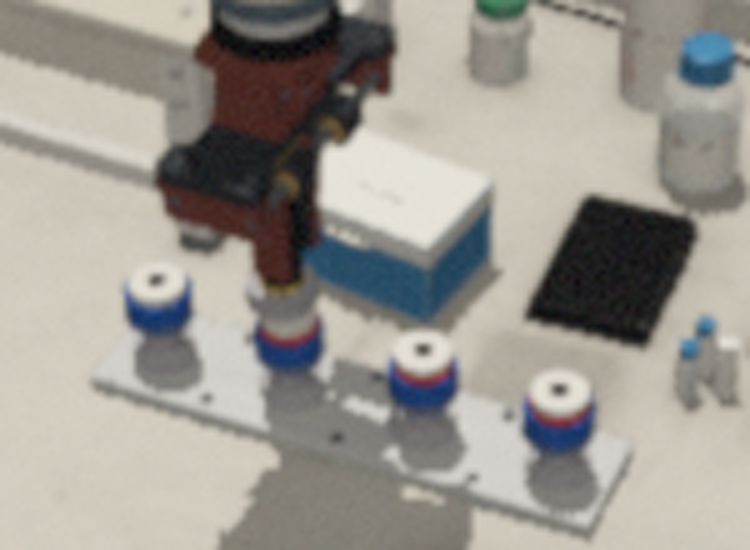

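The first cover is home with no red left, and the tool is over cassette 4 on the second pedestal. Shifting 1.5 mm in −y and pressing.

Call:
step_arm(
  plan=[
    [-1, -0.03, 0, 0.08, 0, 0, 0],
    [-1, 0, 0, 0.06, 0, 0, 0],
    [-1, 0, 0, 0, 0, 0, 0],
    [-1, 0, 0, 0.04, 0, 0, 0],
    [-1, 0, 0, 0.04, 0, 0, 0],
    [-1, 0, 0, 0.03, 0, 0, 0],
    [-1, 0, 0, 0.03, 0, 0, 0],
    [-1, 0, 0, 0, 0, 0, 0],
    [-1, 0, 0, 0, 0, 0, 0],
  ],
)

```text
t: 40.25
ee_pos: [582.4, 121.0, 108.6]
orientation: [-2.221, -2.221, 0.0]
ft_force: [-0.4, 0.2, -2.1]
width: 27.6
grasp_force: 30.0
```

Call:
step_arm(
  plan=[
    [-1, 0, 0, 0.03, 0, 0, 0],
    [-1, 0, 0, 0, 0, 0, 0],
  ],
)

```text
t: 40.5
ee_pos: [582.7, 121.1, 107.9]
orientation: [2.221, 2.221, 0.001]
ft_force: [-2.1, 0.2, 4.6]
width: 27.6
grasp_force: 30.0
```

Call:
step_arm(
  plan=[
    [-1, 0, 0, -0.3, 0, 0, 0],
    [-1, 0, 0, -0.4, 0, 0, 0],
    [-1, -0.58, 0.02, 0, 0, 0, 0],
    [-1, -0.58, 0.02, 0, 0, 0, 0],
    [-1, -0.58, 0.03, 0, 0, 0, 0],
    [-1, 0, 0, 0, 0, 0, 0],
    [-1, 0, 0, 0.25, 0, 0, 0],
    [-1, 0, 0, 0.25, 0, 0, 0],
    [-1, 0, 0, 0, 0, 0, 0],
    [-1, 0, 0, 0, 0, 0, 0],
  ],
)

```text
t: 41.75
ee_pos: [585.9, 34.5, 116.9]
orientation: [-2.22, -2.222, 0.001]
ft_force: [-0.3, 0.4, -1.9]
width: 27.4
grasp_force: 30.0
```

Call:
step_arm(
  plan=[
    [-1, -0.02, 0, 0.03, 0, 0, 0],
    [-1, 0, 0, 0, 0, 0, 0],
    [-1, 0, 0, 0.04, 0, 0, 0],
    [-1, 0, 0, 0.04, 0, 0, 0],
    [-1, 0, 0, 0.03, 0, 0, 0],
    [-1, 0, 0, 0.03, 0, 0, 0],
    [-1, 0, 0, 0.01, 0, 0, 0],
    [-1, 0, 0, 0, 0, 0, 0],
    [-1, 0, 0, 0, 0, 0, 0],
  ],
)

```text
t: 42.88
ee_pos: [585.9, 33.0, 108.1]
orientation: [-2.221, -2.221, 0.0]
ft_force: [0.7, 0.0, -2.5]
width: 27.9
grasp_force: 30.0
```

Call:
step_arm(
  plan=[
    [-1, 0, 0, 0.03, 0, 0, 0],
    [-1, 0, 0, 0, 0, 0, 0],
  ],
)

```text
t: 43.12
ee_pos: [586.1, 33.1, 107.9]
orientation: [2.221, 2.221, 0.0]
ft_force: [-3.3, 0.8, 9.4]
width: 27.6
grasp_force: 30.0
```

Call:
step_arm(
  plan=[
    [-1, 0, 0, -0.3, 0, 0, 0],
    [-1, 0, 0, -0.4, 0, 0, 0],
    [-1, -0.59, 0.02, 0, 0, 0, 0],
    [-1, -0.59, 0.02, 0, 0, 0, 0],
    [-1, -0.6, 0.02, 0, 0, 0, 0],
    [-1, 0, 0, 0, 0, 0, 0],
    [-1, 0, 0, 0.25, 0, 0, 0],
    [-1, 0, 0, 0.25, 0, 0, 0],
    [-1, 0, 0, 0, 0, 0, 0],
    [-1, 0, 0, 0, 0, 0, 0],
  ],
)

```text
t: 44.38
ee_pos: [588.8, -55.4, 116.4]
orientation: [-2.22, -2.222, 0.001]
ft_force: [0.1, -0.8, -2.5]
width: 27.5
grasp_force: 30.0
```

Call:
step_arm(
  plan=[
    [-1, -0.01, 0, 0.03, 0, 0, 0],
    [-1, 0, 0, 0, 0, 0, 0],
    [-1, 0, 0, 0.04, 0, 0, 0],
    [-1, 0, 0, 0.04, 0, 0, 0],
    [-1, 0, 0, 0.03, 0, 0, 0],
    [-1, 0, 0, 0.03, 0, 0, 0],
    [-1, 0, 0, 0.03, 0, 0, 0],
    [-1, 0, 0, 0, 0, 0, 0],
  ],
)

```text
t: 45.38
ee_pos: [588.9, -56.5, 107.9]
orientation: [-2.221, -2.221, 0.0]
ft_force: [-4.7, -0.0, 11.2]
width: 27.6
grasp_force: 30.0
```

Call:
step_arm(
  plan=[
    [-1, 0, 0, -0.3, 0, 0, 0],
    [-1, 0, 0, -0.5, 0, 0, 0],
    [-1, 0.28, -0.76, 0, 0, 0, 0],
    [-1, 0.28, -0.76, 0, 0, 0, 0],
    [-1, 0.28, -0.76, 0, 0, 0, 0],
    [-1, 0.28, -0.76, 0, 0, 0, 0],
    [-1, 0.28, -0.74, 0, 0, 0, 0],
    [-1, 0, 0, 0, 0, 0, 0],
    [-1, 0, 0, 0, 0, 0, 0],
  ],
)

```text
t: 46.5
ee_pos: [401.4, 13.5, 147.4]
orientation: [2.22, 2.22, 0.003]
ft_force: [0.5, -0.6, -2.4]
width: 27.7
grasp_force: 30.0
```

```bash
python3 - <<'E'
from h import *
go(400,13.5,37)
im=grab('scene')
cv2.imwrite('pics/s8.png',cv2.resize(im['pixels'][150:280,230:390],None,fx=4.5,fy=4.5,interpolation=cv2.INTER_CUBIC)[:,:,::-1])
E
```

```text
to (400, 13.5, 37) units [-0.    -0.034  2.208] | at [401.4  13.5 147.4] yaw err deg 0.02 tilt 0.15 w 27.7 q [ 0.    0.22  2.16 -0.    0.76  0.  ]
```

View pics/s8.png

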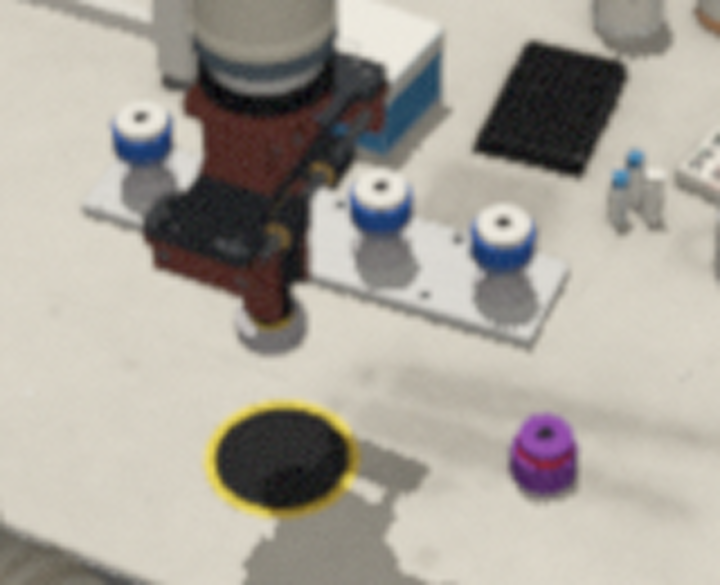

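Three visible covers are home. The one on pedestal 2 is hidden by the arm, so I'll lower the tool over the mat and re-check it before releasing.

Call:
step_arm(
  plan=[
    [-1, 0, -0.03, 0.5, 0, 0, 0],
    [-1, 0, 0, 0.7, 0, 0, 0],
    [-1, 0, 0, 0.6, 0, 0, 0],
    [-1, 0, 0, 0.35, 0, 0, 0],
    [-1, 0, 0, 0, 0, 0, 0],
    [-1, 0, 0, 0, 0, 0, 0],
  ],
)

```text
t: 47.3
ee_pos: [399.5, 13.4, 39.5]
orientation: [2.221, 2.221, 0.001]
ft_force: [-0.5, 0.3, -2.0]
width: 27.4
grasp_force: 30.0
```

```bash
python3 - <<'E'
from h import *
go(400,13.5,34.5)
im=grab('scene')
cv2.imwrite('pics/s9.png',cv2.resize(im['pixels'][150:280,230:390],None,fx=4.5,fy=4.5,interpolation=cv2.INTER_CUBIC)[:,:,::-1])
E
```

```text
to (400, 13.5, 34.5) units [0.002 0.009 0.101] | at [399.5  13.4  39.5] yaw err deg -0.02 tilt 0.06 w 27.4 q [ 0.    0.46  2.21 -0.    0.47  0.  ]
```

View pics/s9.png

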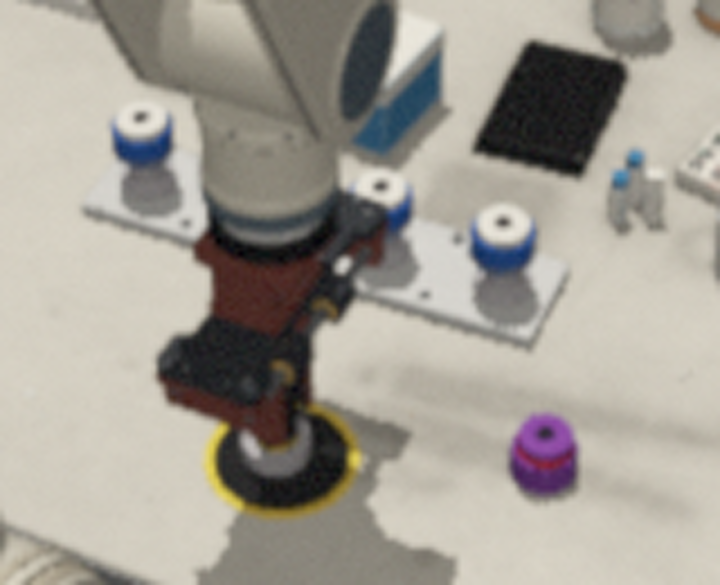

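The tool is central over the mat. I'll set it down, retreat to the −y side and check everything.

Call:
step_arm(
  plan=[
    [-1, 0, 0, 0.05, 0, 0, 0],
    [-1, 0, 0, 0.05, 0, 0, 0],
    [-1, 0, 0, 0, 0, 0, 0],
    [0.36, 0, 0, 0, 0, 0, 0],
    [0.36, 0, 0, 0, 0, 0, 0],
    [0.36, 0, 0, 0, 0, 0, 0],
    [0.36, 0, 0, -0.2, 0, 0, 0],
    [0.36, 0, 0, -0.6, 0, 0, 0],
    [0.36, 0, 0, -0.8, 0, 0, 0],
    [0.36, 0, 0, -0.8, 0, 0, 0],
    [0.36, -0.9, 0, 0, 0, 0, 0],
    [0.36, -0.9, 0, 0, 0, 0, 0],
    [0.36, -0.9, 0, 0, 0, 0, 0],
    [0.36, -0.9, 0, 0, 0, 0, 0],
    [0.36, -0.9, 0, 0, 0, 0, 0],
    [0.36, -0.9, 0, 0, 0, 0, 0],
    [0.36, 0, 0, 0, 0, 0, 0],
    [0.36, 0, 0, 0, 0, 0, 0],
    [0.36, 0, 0, 0, 0, 0, 0],
  ],
)

```text
t: 49.72
ee_pos: [398.2, -255.2, 154.3]
orientation: [-2.22, -2.222, -0.0]
ft_force: [0.5, 0.6, -0.5]
width: 59.4
grasp_force: 0.0
```

```bash
python3 - <<'E'
from h import *
im=tool(73)
look()
cv2.imwrite('pics/s10.png',cv2.resize(im['pixels'][150:280,230:390],None,fx=4.5,fy=4.5,interpolation=cv2.INTER_CUBIC)[:,:,::-1])
E
```

```text
top tool [379.6  49. ] [311. 248.] 49
scene tool [371.4  47.1] [277. 237.] 54
top 81: [(array([583.3,  33.3]), np.int32(125)), (array([586.5, -54.5]), np.int32(121)), (array([580. , 122.6]), np.int32(125)), (array([574.8, 213. ]), np.int32(124))] 36: []
scene 81: [(array([565.3, 208.3]), np.int32(79)), (array([569.9, 118.5]), np.int32(85)), (array([573.7,  29.3]), np.int32(90)), (array([577.4, -57.9]), np.int32(94))] 36: []
```

View pics/s10.png

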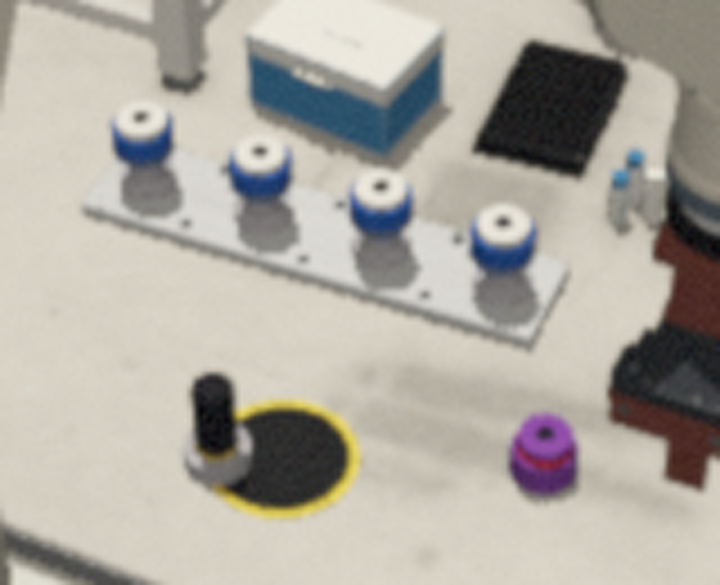

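All four covers are home (crop 142,130; 260,168; 380,200; 503,238). The tool was knocked to the mat's edge after release (crop 215,430), about 40 mm off centre, so I'll fetch it back.

Call:
step_arm(
  plan=[
    [0.36, 0.87, -0.06, 0, 0, 0, 0],
    [0.36, 0.87, -0.06, 0, 0, 0, 0],
    [0.36, 0.87, -0.06, 0, 0, 0, 0],
    [0.36, 0.87, -0.06, 0, 0, 0, 0],
    [0.36, 0.87, -0.05, 0, 0, 0, 0],
    [0.36, 0.87, -0.05, 0, 0, 0, 0],
    [0.36, 0.85, -0.05, 0, 0, 0, 0],
    [0.36, 0, 0, 0.4, 0, 0, 0],
    [0.36, 0, 0, 0.4, 0, 0, 0],
    [0.36, 0, 0, 0, 0, 0, 0],
    [0.36, 0, 0, 0, 0, 0, 0],
  ],
)

```text
t: 51.3
ee_pos: [379.2, 47.1, 114.6]
orientation: [2.221, 2.221, 0.0]
ft_force: [0.3, -0.8, -0.3]
width: 60.2
grasp_force: 0.0
```

```bash
python3 - <<'E'
from h import *
tool(73);go(378.5,48.3,33)
E
```

```text
scene tool [370.3  46. ] [277. 238.] 54
to (378.5, 48.3, 33) units [ 0.026 -0.022  1.637] | at [379.5  47.  114.9] yaw err deg -0.01 tilt 0.07 w 59.8 q [ 0.09  0.26  2.22 -0.    0.66  0.09]
```

Call:
step_arm(
  plan=[
    [0.36, 0.03, -0.02, 0.5, 0, 0, 0],
    [0.36, 0, 0, 0.6, 0, 0, 0],
    [0.36, 0, 0, 0.5, 0, 0, 0],
    [0.36, 0, 0, 0, 0, 0, 0],
    [0.36, 0, 0, 0, 0, 0, 0],
    [-1, 0, 0, 0, 0, 0, 0],
    [-1, 0, 0, 0, 0, 0, 0],
    [-1, 0, 0, 0, 0, 0, 0],
    [-1, 0, 0, 0, 0, 0, 0],
    [-1, 0, 0, 0, 0, 0, 0],
  ],
)

```text
t: 52.65
ee_pos: [379.2, 48.7, 34.6]
orientation: [2.22, 2.22, 0.003]
ft_force: [2.6, -0.8, 5.2]
width: 27.5
grasp_force: 30.0
```

Call:
step_arm(
  plan=[
    [-1, 0, 0, -0.4, 0, 0, 0],
    [-1, -0.35, 0.21, 0, 0, 0, 0],
    [-1, -0.35, 0.21, 0, 0, 0, 0],
    [-1, 0, 0, 0, 0, 0, 0],
    [-1, 0, 0, 0.3, 0, 0, 0],
    [-1, 0, 0, 0.05, 0, 0, 0],
    [-1, 0, 0, 0.03, 0, 0, 0],
    [-1, 0, 0, 0, 0, 0, 0],
    [-1, 0, 0, 0, 0, 0, 0],
  ],
)

```text
t: 53.78
ee_pos: [399.1, 13.7, 35.4]
orientation: [2.221, 2.221, 0.0]
ft_force: [0.3, -0.1, -3.0]
width: 27.4
grasp_force: 30.0
```

Call:
step_arm(
  plan=[
    [-1, 0, 0, 0.03, 0, 0, 0],
    [-1, 0, 0, 0, 0, 0, 0],
    [0.36, 0, 0, 0, 0, 0, 0],
    [0.36, 0, 0, 0, 0, 0, 0],
    [0.36, 0, 0, 0, 0, 0, 0],
    [0.36, 0, 0, -0.2, 0, 0, 0],
    [0.36, 0, 0, -0.6, 0, 0, 0],
    [0.36, 0, 0, -0.8, 0, 0, 0],
    [0.36, 0, 0, -0.8, 0, 0, 0],
    [0.36, -0.9, 0, 0, 0, 0, 0],
    [0.36, -0.9, 0, 0, 0, 0, 0],
    [0.36, -0.9, 0, 0, 0, 0, 0],
    [0.36, -0.9, 0, 0, 0, 0, 0],
    [0.36, -0.9, 0, 0, 0, 0, 0],
    [0.36, 0, 0, 0, 0, 0, 0],
    [0.36, 0, 0, 0, 0, 0, 0],
    [0.36, 0, 0, 0, 0, 0, 0],
  ],
)

```text
t: 55.9
ee_pos: [398.7, -210.3, 153.8]
orientation: [-2.22, -2.222, 0.0]
ft_force: [-0.3, 0.3, 0.5]
width: 59.7
grasp_force: 0.0
```

```bash
python3 - <<'E'
from h import *
go(399,13,30);im=tool(73);look()
px=im['pixels'].astype(int);P=cloud(im)
red=(px[...,0]-px[...,1]>60)&(px[...,0]-px[...,2]>30)&(P[...,0]>540)&(P[...,0]<640)&(abs(P[...,1]-80)<170);print('red px on stand',red.sum())
E
```

```text
to (399, 13, 30) units [4.466 0.013 2.477] | at [ 398.7 -210.3  153.8] yaw err deg 0.07 tilt 0.03 w 59.7 q [-0.51  0.28  2.06  0.    0.81 -0.51]
top tool [397.4  13.8] [322. 242.] 50
scene tool [389.   12.7] [291. 237.] 53
top 81: [(array([583.3,  33.2]), np.int32(124)), (array([586.3, -54.4]), np.int32(122)), (array([579.9, 122.6]), np.int32(125)), (array([574.7, 212.8]), np.int32(122))] 36: []
scene 81: [(array([565.2, 207.2]), np.int32(86)), (array([570., 118.]), np.int32(85)), (array([573.6,  29. ]), np.int32(91)), (array([577.1, -58.3]), np.int32(94))] 36: []
red px on stand 0
```

The tool is on the mat's centre to within a few millimetres, no red shows on the stand, the cassettes haven't moved and the arm is clear. Handing in.

```bash
python3 -c "
from workcell import ctrl
print(ctrl.close_job())"
```

```text
the job is handed in; nothing more can be done
None
```

All four cassettes stand upright on their pedestals with covers clicked home, and the tool is back upright on its mat after being knocked aside once; I handed the job in at about 56 s, but no verdict came back.

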